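# Clear the rejected sample and show the good panel over the tray

### The arm

A 6-joint arm with a two-finger parallel gripper is mounted at the origin on the work surface. World frame = base frame: x ahead of the robot, y to its left, z up, the work surface at z = 0. Lengths are in m, angles in degrees, forces in N, time in s.
With the tool pointing down it reaches from about 0.35 to 0.875 m from the base axis. Payload 4.2 kg.
Tool frame: the origin (TCP) lies midway between the tips of the shut fingers; the grasp point (between the pads) lies 19 mm behind it (r.pinch_z is the distance from the TCP to the grasp point, in m); z points along the fingers, y is the line along which they close (so a half turn about z gives the same grasp; the last joint's range is limited). The gripper opens to 87 mm and grips with 3 to 60 N. Pads are 19 mm wide; open, the fingers measure 117 mm over their backs; the gripper's body (75 mm by 190 mm) begins 51 mm behind the grasp point.
Start: joints at [90.333, 22.042, 0.453, 0, -68.411, -14.817], TCP at [0.156, 0.605, 0.223] pointing down, gripper open.
Joint ranges: [-179.83, 179.83], [-69.29, 118.12], [-61.27, 80.66], [-181.25, 117.63], [-171.15, -9.14], [-177.46, 177.46]. Speed limits (degrees/s): [159.86, 159.86, 180, 180, 180, 180].

### API

Orientations are given as a 3x3 rotation matrix whose columns are the frame's x, y, z axes.
In Python, from station import r, imaging, models gives the robot as it stands. The module is installed in compiled form; this text tells all that it offers.
- The arm moves only by the tool apply_moves, never from a script. Its argument "moves" is a list of rows, each a list of 2 entries, a list of its own where there are three numbers: the shift along the tool's x, y, z in m, then the turn about the tool's z in degrees. A call has 1 to 5 rows; each row shifts and turns the commanded pose from where the row before left it, along the tool's axes as they then stand; what a row does not reach is not made up. A row lasts 1/12 s, in which the tool goes at most 41.7 mm and 7.16 degrees, less where a joint would pass 70% of its speed; a pose out of reach is approached as far as the arm can. A call is refused whole if a number of a shift passes 0.0417 or a number of a turn 7.16, either way. A call with a gripper value outside its range is refused whole. "hand" is the finger opening in m, from 0 to 0.087, set as the call begins (left out, the last holds). The fingers move at their own pace and stop on an object; the grip force is fixed at half the most. Time passes only in rows, so rows that do not move let the fingers close. It gives the time, the measured TCP pose, the force, the opening and the grip force at its end, in the units of the state.
- r.sense(): the state, without advancing time (a new reading comes with each control period).
- imaging.capture(name): name is "scene" or "top" or "wrist"; returns a dict with "frame" (480x640x3 uint8, blue, green, red), "intrinsics" (3x3 intrinsics, pixels), "dist" ([k1, k2, p1, p2, k3] as OpenCV has them; the pictures are not rectified), "eye" and "orientation" of the camera in the world. Camera axes: x right, y down, z forward; pixel columns grow to the right and rows downward; lengths in m; the calibration is good to about 2 mm. A picture is of the moment at which its call begins. There is no depth.
- r.finish_job(): hands the job in; it is judged then, once.
Trained networks look in a picture, given as the dict that the camera call returned (one of the last four; its "shot" number tells which), for a name from the list of things; names that differ only in an ending like _2 or _b are one class to them, and where a whole thing is asked for, a point or a joint stands for the part that bears it (a point fixed in the world has none). Each returns a list of dicts, best first, with "confidence" (0 to 1); they miss things now and then, are a little off and sometimes report something else, mostly with a low value. They report only what shows in the picture. A call takes as long as a camera call. They do not tell look-alikes from the thing itself.
- models.cut_out(picture, target): "region" (480x640 bool, what is visible of it) and "extent" ([left, top, width, height] as shares, 0 to 1, of the picture: columns of its width, rows of its height, round what is visible of it).
- models.place_of(picture, target): "at" ([column, row] as shares, 0 to 1, of the picture: columns of its width, rows of its height: a listed point, or the origin of a listed thing).
The state is a dict: "time_s": time; "joints": joint angles; "joint_velocities": joint speeds; "effort": joint torques, N m; "tcp_pos": TCP position; "ee_rot": TCP orientation; "wrist_force": force on the tool from outside, world axes, zero at the start; "moment": the same for the moment, N m; "gripper_width": opening from 0.0 (shut) to 1.0 (fully open); "gripper_force": force on a finger pad.
Only numpy, scipy, OpenCV 4.12 (cv2) and the standard library are available. Lean on these libraries where they do the work, as an engineer would, in place of code of your own. Each camera call takes 0.05 s, during which the arm holds its last target. There are 200 camera calls.

### The job

In the drying rack stand two blue painted sample panels and one blank white one. First put the painted panel with the red sticker into the wooden reject crate and let go of it; then draw the other painted panel up out of the rack and hold it over the middle of the steel tray, lower edge a good 10 cm above it, top edge level, painted face turned upward, tipped back about halfway (45 degrees) between upright and flat. Finish while still holding it there, still and clear of everything; leave the white panel in its socket and the bowl, jar and bottle where they stand.

Things in the scene. Friction and masses are not known exactly. Their poses are not given: they have to be found in the camera images.
- rack: Fixed wooden drying rack, 90 x 330 mm, 35 mm high; a row of three sockets along its y axis (y = -100, 0, +100 mm), each 14 mm (x) by 82 mm (y), 25 mm deep, floor 10 mm above the table. Origin: centre of the underside; z up. Its position and yaw vary, and so does which panel stands in which socket.
- good: Good sample panel: rigid board 10 mm thick (x), 76 wide (y), 120 tall (z), about 75 g; one face blue with brass lines and disc, blue top edge, no sticker. Stands upright, loose in a socket (top edge 130 mm above the table). Origin: centre of its lower edge; x points out of the painted face, at the start level and away from the robot; y along the width, z to the top edge.
- good_center (a point): Centre of the good panel's board, 60 mm above its lower edge; same axes as the panel.
- reject: The rejected sample panel: same size, paint, origin and axes as the good one, with a red sticker 40 mm wide folded over the middle of its top edge onto the painted face. Stands in another socket.
- reject_center (a point): Centre of the reject panel's board, 60 mm above its lower edge; same axes as the panel.
- blank: Blank white sample panel, same size, origin and axes, in the remaining socket; to be left alone.
- crate: Fixed open wooden reject crate, 200 (x) x 150 (y) x 70 mm high, walls and floor 6 mm thick. Origin: centre of its underside, on the table; z up.
- tray: Fixed shallow steel tray, 240 (x) x 220 (y) x 25 mm high, walls and floor 4 mm thick. Origin: centre of its underside, on the table; z up.
- bowl: Blue ceramic bowl, 120 mm across, 55 mm high, loose, bystander. Origin: centre of its underside.
- jar: Amber glass jar with white cap, 60 mm across, 85 mm high, loose, bystander. Origin: centre of its underside.
- bottle: White plastic bottle with blue cap, 60 mm across, 150 mm high, loose, bystander. Origin: centre of its underside.
Mind the look-alikes: they are no part of the job. Leave any pink look-alike of the good alone. Leave any green look-alike of the reject alone.

How it is judged:
By the outcome, as a careful person would: the job done as asked, in the order asked, and still so for the second after the job is handed in, while the arm keeps its last pose, push and grip.
It also fails if it takes over 51 s, if anything falls off the work surface, if the arm or the gripper's body presses on something with over 40 N, if the wrist force passes 120 N, or if a joint passes its speed limit or range.

## Working session

There is one attempt and no reset: what is moved stays moved. The work goes in short steps, Python scripts to look and compute and a tool call to move; the robot and the scene stay as the last step left them, time stands still between calls to the robot, and variables do not carry over. Pictures are saved under pics/ and viewed, at most 10 in all, crops included, and the job is handed in when it is done.

Besides the shell and the picture viewer there is one more tool, called in YAML: its name, and indented under it one key for each argument. apply_moves: Moves the arm, as the interface text tells. Its arguments: {"type":"object","properties":{"moves":{"type":"array"},"hand":{"type":"number"}},"required":["moves"]}

```bash
mkdir -p pics; cat > h.py <<'E'
import numpy as np,cv2
from station import r,imaging,models
def ray(p,uv):
    q=cv2.undistortPoints(np.array([[uv]],float),p["intrinsics"],np.array(p["dist"],float))[0,0]
    d=np.array(p["orientation"])@np.array([q[0],q[1],1]); return np.array(p["eye"],float),d/np.linalg.norm(d)
def onz(p,uv,z):
    e,d=ray(p,uv); return e+d*(z-e[2])/d[2]
def tri(rays):
    A=0;b=0
    for e,d in rays:
        M=np.eye(3)-np.outer(d,d);A=A+M;b=b+M@e
    X=np.linalg.solve(A,b); return X,[np.linalg.norm(np.cross(X-e,d)) for e,d in rays]
def proj(p,X):
    R=np.array(p["orientation"]).T
    return cv2.projectPoints(np.atleast_2d(np.array(X,float)),cv2.Rodrigues(R)[0],-R@np.array(p["eye"],float),p["intrinsics"],np.array(p["dist"],float))[0][:,0]
E
cat > a.py <<'E'
from h import *
np.set_printoptions(precision=3,suppress=True)
s=r.sense(); print(s["tcp_pos"],s["ee_rot"],s["gripper_width"],r.pinch_z)
for n in ["scene","top","wrist"]:
    p=imaging.capture(n); cv2.imwrite(f"pics/{n}0.png",p["frame"]); print(n,p["eye"],p["orientation"][2])
    if n=="wrist":continue
    for t in ["rack","good","good_center","reject","reject_center","blank","crate","tray","bowl","jar","bottle"]:
        for o in models.place_of(p,t):
            uv=np.array(o["at"])*[640,480]; print(t,round(o["confidence"],2),uv.round(1),onz(p,uv,0.07 if "center" in t else .01 if t in("good","reject","blank") else 0)[:2])
E
python3 a.py
```

```text
[0.156 0.605 0.221] [[ 0.968 -0.25  -0.   ]
 [-0.25  -0.968 -0.002]
 [ 0.     0.002 -1.   ]] 1.00430599680046 0.0187
scene [1.06  0.597 0.945] [-0.015 -0.653 -0.757]
rack 0.76 [389.8 318.6] [0.574 0.249]
good 0.9 [437.3 330.1] [0.519 0.344]
good 0.66 [492.6 316.5] [0.395 0.403]
good_center 0.72 [502.4 303.1] [0.393 0.409]
good_center 0.57 [441.6 316.8] [0.522 0.344]
reject 0.94 [354.9 297.4] [0.6   0.157]
reject 0.66 [304.7 331.4] [0.748 0.151]
reject_center 0.94 [304.5 318.9] [0.75  0.155]
reject_center 0.65 [355.9 282.4] [0.599 0.157]
blank 0.62 [394.6 315.2] [0.564 0.253]
crate 0.57 [302.  239.1] [ 0.574 -0.078]
bowl 0.78 [231.1 276.1] [ 0.786 -0.098]
bowl 0.57 [356.2 297.6] [0.593 0.155]
jar 0.95 [217.1 229.5] [ 0.728 -0.257]
bottle 0.77 [338.9 372. ] [0.752 0.271]
top [0.401 0.027 1.201] [-0.003 -0.164 -0.986]
rack 0.88 [233.4 251.3] [0.56  0.253]
good 0.62 [194.5 264.6] [0.524 0.345]
good 0.62 [168.4 324.6] [0.378 0.399]
good 0.21 [227.3 175.4] [0.752 0.276]
good_center 0.94 [191.8 263. ] [0.521 0.336]
good_center 0.61 [158.5 322.5] [0.383 0.403]
reject 0.75 [273.  234.5] [0.602 0.155]
reject 0.62 [281.1 184.9] [0.73  0.139]
reject_center 0.63 [271.3 233.1] [0.595 0.153]
reject_center 0.55 [276.8 176. ] [0.735 0.144]
blank 0.95 [235.1 250. ] [0.562 0.248]
crate 0.89 [362.2 247.4] [ 0.575 -0.067]
tray 0.94 [470.6 287. ] [ 0.481 -0.333]
bowl 0.89 [373.9 162.7] [ 0.795 -0.096]
jar 0.94 [434.1 188.7] [ 0.729 -0.249]
jar 0.23 [374.6 166.8] [ 0.784 -0.098]
bottle 0.98 [230.  174.5] [0.757 0.271]
wrist [0.236 0.584 0.385] [-0.     0.296 -0.955]
```

View pics/scene0.png

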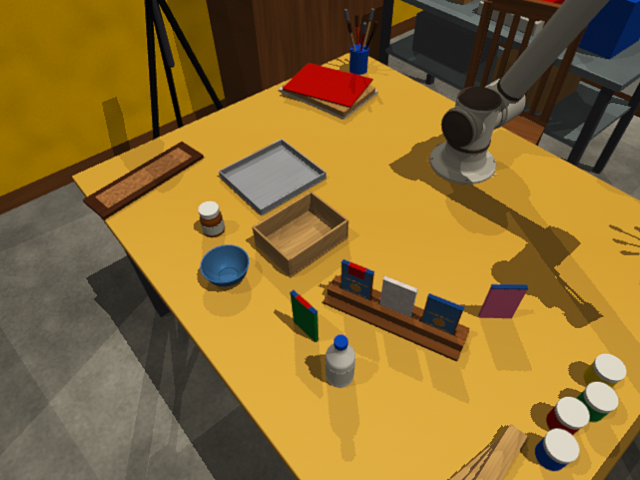

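View pics/top0.png

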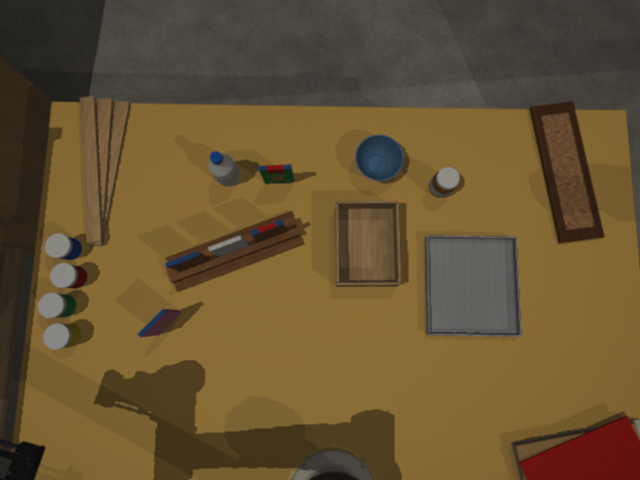

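```bash
cat > b.py <<'E'
from h import *
from scipy.optimize import minimize
np.set_printoptions(precision=4,suppress=True)
ps={n:imaging.capture(n) for n in["scene","top"]}
def regs(t,x,y):
    out=[]
    for n,p in ps.items():
        c=proj(p,[x,y,.08])[0]
        for o in models.cut_out(p,t):
            e=np.array(o["extent"])*[640,480,640,480]; m=e[:2]+e[2:]/2
            if np.linalg.norm(m-c)<14: out.append((p,o["region"].astype(np.uint8),n,o["confidence"]));break
    return out
def mask(p,v):
    x,y,th,top=v; S=8
    B=np.array([[a,b,c] for a in(-.005,.005) for b in(-.038,.038) for c in(.037,top)])
    R=np.array([[np.cos(th),-np.sin(th),0],[np.sin(th),np.cos(th),0],[0,0,1]])
    q=proj(p,B@R.T+[x,y,0]); m=np.zeros((480,640),np.uint8)
    h=cv2.convexHull((q*16).astype(np.int32)); cv2.fillConvexPoly(m,h,1,cv2.LINE_8,4); return m
def fit(t,v0):
    g=regs(t,*v0[:2]); print(t,[(a[2],round(a[3],2)) for a in g])
    G=[(p,cv2.GaussianBlur(m.astype(np.float32),(0,0),1.2)) for p,m,_,_ in g]
    f=lambda v:sum(((cv2.GaussianBlur(mask(p,v).astype(np.float32),(0,0),1.2)-m)**2).sum()/m.sum() for p,m in G)
    best=min((minimize(f,v0+np.array([0,0,d,0]),method="Nelder-Mead",options=dict(initial_simplex=[np.add(v0,[0,0,d,0])+e for e in np.vstack([np.zeros(4),np.diag([.008,.008,.1,.01])])],xatol=1e-4,fatol=1e-4,maxiter=300)) for d in(-.1,.1)),key=lambda s:s.fun)
    print(best.x,best.fun); return best.x
th=np.arctan2(-(.602-.524),(.345-.155)*1)*-1
if __name__=="__main__":
    print(th); V=[]
    for t,x,y in[("reject",.602,.156),("blank",.563,.25),("good",.523,.344)]:
        V.append(fit(t,np.array([x,y,th,.13])))
    for n,p in ps.items():
        im=cv2.resize(p["frame"],None,fx=4,fy=4,interpolation=cv2.INTER_CUBIC)
        for v in V:
            c,_=cv2.findContours(cv2.resize(mask(p,v),None,fx=4,fy=4),0,2); 
            if n=="top": cv2.drawContours(im,c,-1,(0,255,255),1)
        x0,y0=(310,240) if n=="scene" else (150,200)
        cv2.imwrite(f"pics/{n}1.png",im[y0*4:y0*4+480,x0*4:x0*4+680])
E
python3 b.py; python3 -c "
import cv2,numpy as np
cv2.imwrite('pics/c1.png',cv2.resize(np.vstack([cv2.imread('pics/scene1.png'),cv2.imread('pics/top1.png')]),None,fx=.6,fy=.6))"
```

```text
0.38954772206003213
reject [('scene', 0.86), ('top', 0.61)]
[0.5982 0.1566 0.3794 0.1275] 0.035705212503671646
blank [('scene', 0.86), ('top', 0.91)]
[0.5616 0.2478 0.3762 0.1268] 0.027169134467840195
good [('scene', 0.81), ('top', 0.8)]
[0.5239 0.3417 0.3608 0.1292] 0.020731136202812195
```

View pics/c1.png

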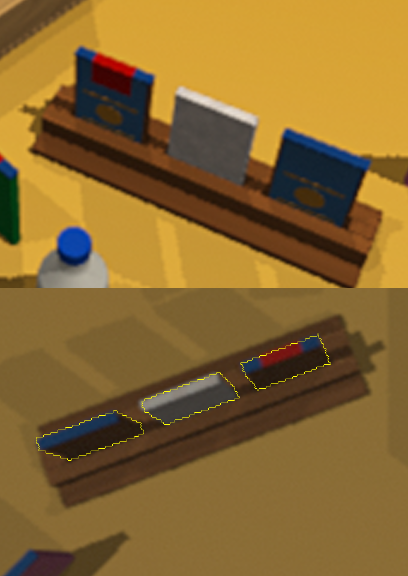

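The red-stickered blue panel in the rack at scene (355,278) is the reject; the green panel at (305,315) outside the rack is the look-alike. The plain blue panel in the rack at (442,313) is the good one; the pink one at (502,300) is its look-alike. The blank is at (398,296), and the crop confirms all of this. I'm now moving above the reject.

apply_moves:
  moves:
    - [[0.034,0.02,0],0]
    - [[0.034,0.02,0],0]
    - [[0.034,0.02,0],0]
    - [[0.034,0.02,0],0]
    - [[0.034,0.02,0],0]

```text
time_s: 2.07
tcp_pos: [0.2968, 0.4644, 0.2228]
ee_rot: [[0.968, -0.249, 0.0], [-0.249, -0.968, 0.0], [0.0, -0.0, -1.0]]
wrist_force: [0.7, 0.1, 0.4]
gripper_width: 0.997
gripper_force: 0.0
```

apply_moves:
  moves:
    - [[0.034,0.02,0],0]
    - [[0.034,0.02,0],0]
    - [[0.034,0.02,0],0]
    - [[0.034,0.02,0],0]
    - [[0.034,0.02,0],0]

```text
time_s: 2.48
tcp_pos: [0.4365, 0.3249, 0.2229]
ee_rot: [[0.968, -0.25, 0.001], [-0.25, -0.968, 0.001], [0.0, -0.001, -1.0]]
wrist_force: [0.3, 1.3, -0.2]
gripper_width: 0.998
gripper_force: 0.0
```

apply_moves:
  moves:
    - [[0.034,0.02,0],0]
    - [[0.034,0.02,0],0]
    - [[0.034,0.02,0],0]
    - [[0.034,0.02,0],0]
    - [[0.03,0.02,0],0]

```text
time_s: 2.9
tcp_pos: [0.5727, 0.1864, 0.2227]
ee_rot: [[0.968, -0.25, 0.001], [-0.25, -0.968, 0.0], [0.0, -0.0, -1.0]]
wrist_force: [0.5, 1.2, 0.4]
gripper_width: 0.999
gripper_force: 0.0
```

apply_moves:
  moves:
    - [[0,0,0],-7.16]
    - [[0,0,0],-7.16]
    - [[0,0,0],-7.16]
    - [[0,0,0],-7.16]
    - [[0,0,0],-7.16]
  hand: 0.085

```text
time_s: 3.32
tcp_pos: [0.5713, 0.1878, 0.2225]
ee_rot: [[0.93, 0.369, -0.0], [0.369, -0.93, -0.0], [-0.0, -0.0, -1.0]]
wrist_force: [0.1, 0.4, -0.4]
gripper_width: 0.98
gripper_force: 0.0
```

```bash
cat > c.py <<'E'
from b import *
import sys
s=r.sense(); R=np.array(s["ee_rot"]);print(s["time_s"],s["tcp_pos"],"yaw y",np.degrees(np.arctan2(R[1,1],R[0,1])),s["gripper_width"])
def to(w,yaw=None):
    print("shift",R.T@(np.array(w)-s["tcp_pos"]), "turn",None if yaw is None else -(yaw-np.degrees(np.arctan2(R[1,1],R[0,1]))))
E
python3 - <<'E'
from c import *
to([.5985,.1566,.22],-68.1)
p=imaging.capture("wrist")
im=p["frame"].copy()
for n,x,y in(("r",.5985,.1566),("b",.5612,.2487),("g",.5239,.3417)):
    th=.3817
    for a in(-.005,.005):
        q=[proj(p,[x+a*np.cos(th)-b*np.sin(th),y+a*np.sin(th)+b*np.cos(th),.13])[0] for b in(-.038,.038)]
        cv2.line(im,*[tuple(int(k) for k in c) for c in q],(0,255,255),1)
cv2.imwrite("pics/w1.png",im)
E
```

```text
3.4167 [0.5712 0.188  0.2225] yaw y -68.7041073651728 0.9783291575329467
shift [0.014  0.0392 0.0025] turn -0.6041073651728084
```

View pics/w1.png

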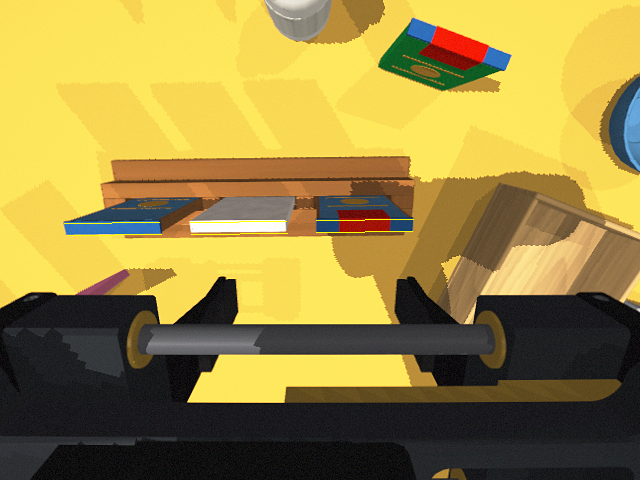

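The wrist view shows the fitted top edges lying on the real ones, with the reject's at columns 317–413, row 228. Next I align and descend.

apply_moves:
  moves:
    - [[0.014,0.02,0],0]
    - [[0,0.0192,0],-0.6]
    - [[0,0,0.02],0]
    - [[0,0,0.02],0]
    - [[0,0,0.02],0]
  hand: 0.084

```text
time_s: 3.88
tcp_pos: [0.5988, 0.1564, 0.1622]
ee_rot: [[0.929, 0.369, 0.001], [0.369, -0.929, 0.001], [0.001, -0.0, -1.0]]
wrist_force: [0.1, 0.5, -0.2]
gripper_width: 0.968
gripper_force: 0.0
```

```bash
python3 - <<'E'
from c import *
to([.5985,.1566,.081],-68.1)
p=imaging.capture("wrist"); cv2.imwrite("pics/w2.png",p["frame"])
E
```

```text
3.9833 [0.5962 0.1557 0.1588] yaw y -68.28176581087699 0.962346088424181
shift [0.0031 0.     0.0778] turn -0.18176581087699617
```

View pics/w2.png

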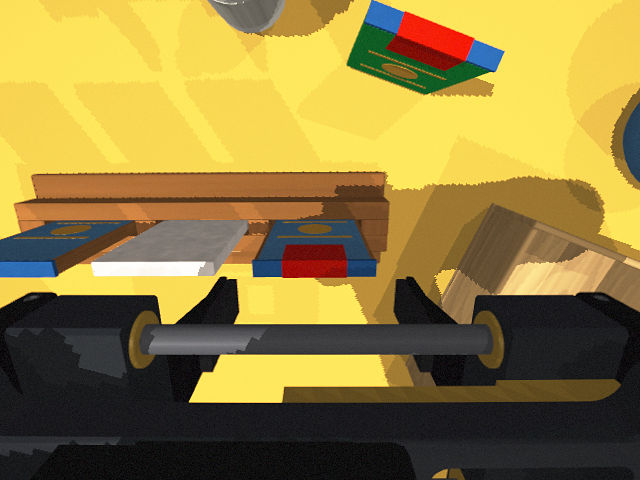

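The panel is centred between the fingers, at column 315 against 316. I descend and close.

apply_moves:
  moves:
    - [[0,0,0.02],0]
    - [[0,0,0.02],0]
    - [[0,0,0.02],0]
    - [[0,0,0.02],0]
    - [[0,0,0],0]

```text
time_s: 4.45
tcp_pos: [0.5969, 0.1562, 0.0802]
ee_rot: [[0.928, 0.372, -0.005], [0.372, -0.928, -0.002], [-0.005, 0.0, -1.0]]
wrist_force: [-1.1, -0.7, -0.5]
gripper_width: 0.969
gripper_force: 0.0
```

apply_moves:
  moves:
    - [[0,0,0],0]
    - [[0,0,0],0]
    - [[0,0,0],0]
    - [[0,0,0],0]
    - [[0,0,0],0]
  hand: 0.05

```text
time_s: 4.87
tcp_pos: [0.5999, 0.1574, 0.0848]
ee_rot: [[0.928, 0.374, 0.004], [0.374, -0.928, 0.002], [0.004, 0.0, -1.0]]
wrist_force: [-0.8, 2.3, 5.1]
gripper_width: 0.873
gripper_force: 30.0
```

```bash
python3 - <<'E'
from c import *
print(s["gripper_width"]*87,s["gripper_force"],s["wrist_force"])
# crate & tray pose from rim regions in the two cameras
for t,H in(("crate",.07),("tray",.025)):
    for n,p in ps.items():
        L=models.cut_out(p,t)
        if not L: print(t,n,"none");continue
        c,_=cv2.findContours(L[0]["region"].astype(np.uint8),0,2); c=max(c,key=cv2.contourArea)
        q=cv2.approxPolyDP(c,6,True)[:,0]
        pts=np.array([onz(p,k.astype(float),H)[:2] for k in c[:,0]],np.float32)
        print(t,n,L[0]["confidence"],cv2.minAreaRect(pts))
E
```

```text
4.9667 [0.5999 0.1574 0.0848] yaw y -68.04065437293875 0.8696102936965254
75.65609555159772 30.0001703761518 [-0.2746  0.8083  6.6035]
crate scene 0.63 ((0.5921890139579773, -0.05281892418861389), (0.23152796924114227, 0.19665023684501648), 0.9434428215026855)
crate top 0.98 ((0.5759460926055908, -0.07470470666885376), (0.20678840577602386, 0.15338879823684692), 1.0137014389038086)
tray scene 0.71 ((0.4905017614364624, -0.3201497197151184), (0.2402045577764511, 0.25178050994873047), 89.6390609741211)
tray top 0.81 ((0.48508280515670776, -0.32908421754837036), (0.2423902004957199, 0.22768627107143402), 0.46791207790374756)
```

Gripped at 76 mm, which matches the panel width. I lift it 18 mm and tip it back over the socket rim, so it can later be laid flat in the crate.

apply_moves:
  moves:
    - [[0,0,-0.009],0]
    - [[0,0,-0.009],0]
    - [[0,0,0],0]

```text
time_s: 5.42
tcp_pos: [0.5995, 0.157, 0.1029]
ee_rot: [[0.928, 0.373, 0.003], [0.373, -0.928, 0.001], [0.003, 0.0, -1.0]]
wrist_force: [-0.2, -0.3, 0.2]
gripper_width: 0.872
gripper_force: 30.0
```

apply_moves:
  moves:
    - [[-0.0095,0,0],0]
    - [[-0.0095,0,0.0005],0]
    - [[-0.0085,0,0.002],0]
    - [[-0.0085,0,0.002],0]

```text
time_s: 5.75
tcp_pos: [0.5689, 0.1449, 0.0986]
ee_rot: [[0.927, 0.374, 0.011], [0.374, -0.927, 0.005], [0.012, -0.0, -1.0]]
wrist_force: [4.6, 2.0, 2.1]
gripper_width: 0.87
gripper_force: 30.0
```

apply_moves:
  moves:
    - [[-0.008,0,0.0035],0]
    - [[-0.008,0,0.004],0]
    - [[-0.007,0,0.005],0]
    - [[-0.006,0,0.005],0]
    - [[0,0,0],0]

```text
time_s: 6.17
tcp_pos: [0.5342, 0.1307, 0.0767]
ee_rot: [[0.928, 0.372, -0.007], [0.372, -0.928, -0.003], [-0.008, -0.0, -1.0]]
wrist_force: [-3.2, 0.7, 5.2]
gripper_width: 0.863
gripper_force: 30.0
```

```bash
python3 - <<'E'
from c import *
print(s["wrist_force"],s["gripper_width"]*87)
a=ps["scene"]["frame"][200:380,240:500]
p=imaging.capture("wrist")["frame"]
cv2.imwrite("pics/d1.png",np.hstack([cv2.resize(a,(520,360)),cv2.resize(p,(480,360))[:, :270]]))
E
```

```text
6.2667 [0.535  0.131  0.0774] yaw y -68.11158876281701 0.8657436572616793
[-3.3492 -0.7963  6.3458] 75.3196981817661
```

View pics/d1.png

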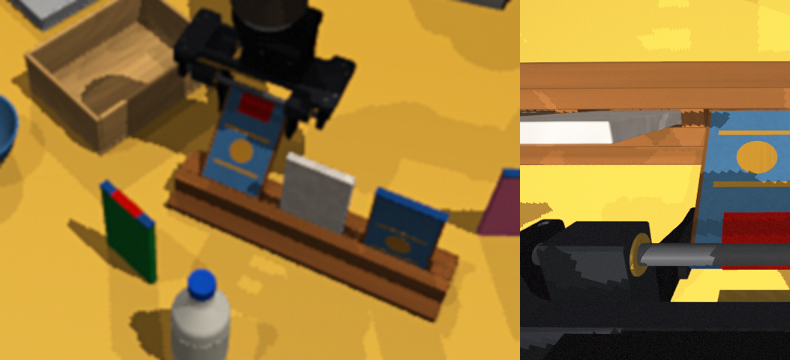

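The reject is tipped to about 45° with the painted face up, and the rack and the other panels are undisturbed. Next I lift it and carry it over the crate.

apply_moves:
  moves:
    - [[0,0,-0.02],0]
    - [[0,0,-0.03],0]
    - [[0,0,-0.035],0]
    - [[0,0,-0.035],0]
    - [[0,0,-0.02],0]

```text
time_s: 6.73
tcp_pos: [0.5376, 0.1319, 0.2206]
ee_rot: [[0.928, 0.373, -0.001], [0.373, -0.928, -0.001], [-0.001, 0.0, -1.0]]
wrist_force: [0.3, 0.4, -0.2]
gripper_width: 0.866
gripper_force: 30.0
```

apply_moves:
  moves:
    - [[-0.0085,0.0327,0],0]
    - [[-0.0085,0.0327,0],0]
    - [[-0.0085,0.0327,0],0]
    - [[-0.0085,0.0327,0],0]
    - [[-0.0085,0.0327,0],0]

```text
time_s: 7.15
tcp_pos: [0.5573, -0.0368, 0.2163]
ee_rot: [[0.928, 0.373, -0.007], [0.373, -0.928, -0.001], [-0.007, -0.002, -1.0]]
wrist_force: [1.0, -1.0, -0.3]
gripper_width: 0.869
gripper_force: 30.0
```

apply_moves:
  moves:
    - [[-0.0085,0.0327,0],0]
    - [[0,0,0],7.1]
    - [[0,0,0],7.1]
    - [[0,0,0],7]
    - [[0,0,0],0]

```text
time_s: 7.57
tcp_pos: [0.5618, -0.0692, 0.2161]
ee_rot: [[1.0, 0.009, -0.007], [0.009, -1.0, -0.0], [-0.007, 0.0, -1.0]]
wrist_force: [-0.3, -0.2, -0.7]
gripper_width: 0.865
gripper_force: 30.0
```

```bash
python3 - <<'E'
from c import *
to([.56,-.07,.062],-89)
a=ps["scene"]["frame"][130:310,200:460]; b=ps["top"]["frame"][180:300,290:410]
cv2.imwrite("pics/d2.png",np.hstack([cv2.resize(a,(520,360)),cv2.resize(b,(270,360))]))
E
```

```text
7.6667 [ 0.5626 -0.0687  0.2168] yaw y -89.13152949211693 0.8670252752034485
shift [-0.0018  0.0012  0.1548] turn -0.13152949211692544
```

View pics/d2.png

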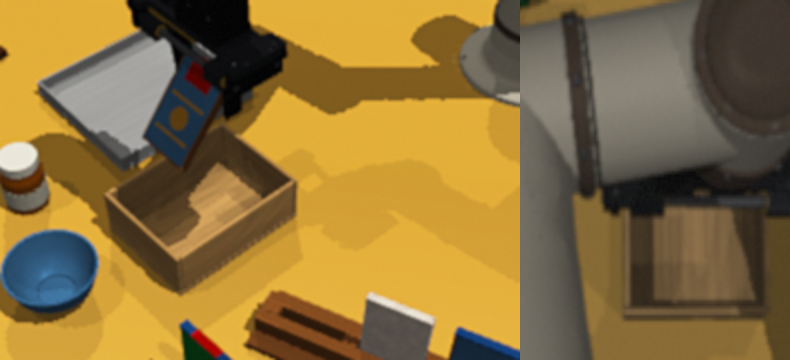

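The panel hangs over the crate, with its lower edge above the interior. I lower it, release and retract.

apply_moves:
  moves:
    - [[0,0,0.035],0]
    - [[0,0,0.035],0]
    - [[0,0,0.035],0]
    - [[0,0,0.03],0]
    - [[0,0,0.017],0]

```text
time_s: 8.08
tcp_pos: [0.5606, -0.0686, 0.0622]
ee_rot: [[1.0, 0.015, -0.009], [0.015, -1.0, -0.0], [-0.009, 0.0, -1.0]]
wrist_force: [-0.3, -0.4, -1.1]
gripper_width: 0.867
gripper_force: 30.0
```

apply_moves:
  moves:
    - [[0,0,0],0]
    - [[0,0,0],0]
    - [[0,0,0],0]
    - [[0,0,0],0]
    - [[0,0,0],0]
  hand: 0.087

```text
time_s: 8.5
tcp_pos: [0.5652, -0.0685, 0.0683]
ee_rot: [[1.0, 0.013, 0.003], [0.013, -1.0, 0.0], [0.003, -0.0, -1.0]]
wrist_force: [0.6, -0.1, 0.0]
gripper_width: 0.993
gripper_force: 0.0
```

apply_moves:
  moves:
    - [[0,0,-0.02],0]
    - [[0,0,-0.03],0]
    - [[0,0,-0.04],0]
    - [[0,0,-0.04],0]
    - [[0,0,-0.02],0]

```text
time_s: 8.92
tcp_pos: [0.5664, -0.0689, 0.2236]
ee_rot: [[1.0, 0.014, 0.011], [0.014, -1.0, -0.0], [0.011, 0.0, -1.0]]
wrist_force: [0.7, 0.0, 1.3]
gripper_width: 1.002
gripper_force: 0.0
```

```bash
python3 - <<'E'
from c import *
to([.524,.3417,.22],-68.1)
a=ps["scene"]["frame"][130:310,200:460]; b=imaging.capture("wrist")["frame"]
cv2.imwrite("pics/d3.png",np.hstack([cv2.resize(a,(400,277)),cv2.resize(b,(370,277))]))
E
```

```text
9.0167 [ 0.5669 -0.0686  0.2232] yaw y -89.23089929436769 1.0022764679929923
shift [-0.0374 -0.4108  0.003 ] turn -21.130899294367694
```

View pics/d3.png

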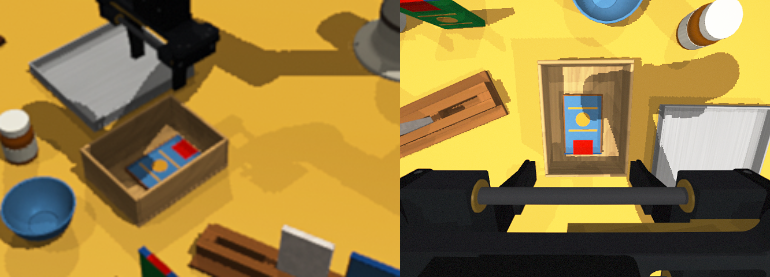

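The reject lies flat in the crate, released. Next I go to the good panel.

apply_moves:
  moves:
    - [[-0.0034,-0.041,0],0]
    - [[-0.0034,-0.041,0],0]
    - [[-0.0034,-0.041,0],0]
    - [[-0.0034,-0.041,0],0]
    - [[-0.0034,-0.041,0],0]

```text
time_s: 9.48
tcp_pos: [0.5432, 0.1375, 0.2155]
ee_rot: [[1.0, 0.012, -0.002], [0.012, -1.0, -0.001], [-0.002, 0.001, -1.0]]
wrist_force: [0.6, -0.2, 0.0]
gripper_width: 1.001
gripper_force: 0.0
```

apply_moves:
  moves:
    - [[-0.0034,-0.041,0],0]
    - [[-0.0034,-0.041,0],0]
    - [[-0.0034,-0.041,0],0]
    - [[-0.0034,-0.041,0],0]
    - [[-0.0034,-0.041,0],0]

```text
time_s: 9.9
tcp_pos: [0.5236, 0.3424, 0.2154]
ee_rot: [[1.0, 0.013, -0.002], [0.013, -1.0, -0.001], [-0.002, 0.001, -1.0]]
wrist_force: [1.1, -0.6, -0.4]
gripper_width: 1.002
gripper_force: 0.0
```

apply_moves:
  moves:
    - [[0,0,0],-7]
    - [[0,0,0],-7]
    - [[0,0,0],-7]
    - [[0,0,0],0]
    - [[0,0,0],0]
  hand: 0.084

```text
time_s: 10.32
tcp_pos: [0.5244, 0.3405, 0.2155]
ee_rot: [[0.93, 0.367, -0.002], [0.367, -0.93, -0.001], [-0.002, 0.001, -1.0]]
wrist_force: [-0.2, -0.5, 0.3]
gripper_width: 0.967
gripper_force: 0.0
```

```bash
python3 - <<'E'
from c import *
fit("good",np.array([.5239,.3417,.38,.13]))
to([.524,.3417,.082],-68.1)
E
```

```text
10.4167 [0.5248 0.3405 0.216 ] yaw y -68.44018553816635 0.9640319651418442
good [('scene', 0.78), ('top', 0.66)]
[0.5222 0.34   0.321  0.1228] 0.07960473746061325
shift [-0.0001 -0.0015  0.134 ] turn -0.34018553816635233
```

apply_moves:
  moves:
    - [[0,-0.0015,0.015],-0.3]
    - [[0,0,0.02],0]
    - [[0,0,0.019],0]
    - [[0,0,0],0]

```text
time_s: 10.85
tcp_pos: [0.5223, 0.3404, 0.1583]
ee_rot: [[0.928, 0.373, -0.007], [0.373, -0.928, -0.005], [-0.008, 0.002, -1.0]]
wrist_force: [-0.2, -0.6, -0.8]
gripper_width: 0.964
gripper_force: 0.0
```

```bash
python3 - <<'E'
from c import *
to([.524,.3417,.082],-68.1)
p=imaging.capture("wrist")
for o in models.cut_out(p,"good"):
    m=o["region"]; e=np.array(o["extent"])*[640,480,640,480]
    rows=np.where(m.sum(1)>30)[0]; v=rows[-3]; c=np.where(m[v])[0]
    print(o["confidence"],e,v,c.min(),c.max(),"row mid",(c.min()+c.max())/2)
print(proj(p,np.array([[.524+.0142,.3417-.0353,.13],[.524-.0142,.3417+.0353,.13]])))
E
```

```text
10.95 [0.5245 0.3419 0.1624] yaw y -68.01974906437239 0.9643924299652328
shift [-0.0005 -0.      0.0804] turn 0.08025093562760333Traceback (most recent call last):
  File "<stdin>", line 6, in <module>
IndexError: index -3 is out of bounds for axis 0 with size 0
```

```bash
python3 - <<'E'
from c import *
p=imaging.capture("wrist")
for o in models.cut_out(p,"good"): print(o["confidence"],np.array(o["extent"])*[640,480,640,480])
q=proj(p,np.array([[.524+.0142,.3417-.0353,.13],[.524-.0142,.3417+.0353,.13]]));print(q)
f=p["frame"].astype(int); v=int(q[:,1].mean())
for w in(v-2,v+2):
    b=np.where((f[w,:,0]>f[w,:,2]+50))[0]; b=b[(b>200)&(b<440)]; print(w,b.min() if len(b) else None,b.max() if len(b) else None,len(b))
cv2.imwrite("pics/w5.png",p["frame"])
E
```

```text
11.15 [0.5251 0.3428 0.1642] yaw y -67.99276230142615 0.9674719769823896
0.67 [191.872 301.488  57.92   91.92 ]
0.62 [252.992 222.    120.896  58.896]
[[375.6163 273.5238]
 [256.0594 273.2229]]
271 255 374 120
275 255 373 119
```

The top edge spans columns 255–374 against a predicted 256–376, so the panel is centred. I descend and grip.

apply_moves:
  moves:
    - [[0,0,0.02],0]
    - [[0,0,0.02],0]
    - [[0,0,0.02],0]
    - [[0,0,0.02],0]
    - [[0,0,0],0]

```text
time_s: 11.67
tcp_pos: [0.5223, 0.3405, 0.0788]
ee_rot: [[0.927, 0.374, -0.006], [0.374, -0.927, -0.005], [-0.007, 0.002, -1.0]]
wrist_force: [0.3, -0.6, -1.6]
gripper_width: 0.966
gripper_force: 0.0
```

apply_moves:
  moves:
    - [[0,0,0],0]
    - [[0,0,0],0]
    - [[0,0,0],0]
    - [[0,0,0],0]
    - [[0,0,0],0]
  hand: 0.05

```text
time_s: 12.08
tcp_pos: [0.5251, 0.343, 0.0842]
ee_rot: [[0.927, 0.375, 0.002], [0.375, -0.927, 0.002], [0.003, -0.001, -1.0]]
wrist_force: [-1.5, 0.7, 2.2]
gripper_width: 0.87
gripper_force: 30.0
```

apply_moves:
  moves:
    - [[0,0,-0.009],0]
    - [[0,0,-0.009],0]
    - [[0,0,0],0]

```text
time_s: 12.33
tcp_pos: [0.5256, 0.3432, 0.1034]
ee_rot: [[0.927, 0.375, 0.004], [0.375, -0.927, 0.003], [0.004, -0.001, -1.0]]
wrist_force: [0.1, 0.7, -1.0]
gripper_width: 0.867
gripper_force: 30.0
```

apply_moves:
  moves:
    - [[-0.0095,0,0],0]
    - [[-0.0095,0,0.0005],0]
    - [[-0.0085,0,0.002],0]
    - [[-0.0085,0,0.002],0]

```text
time_s: 12.67
tcp_pos: [0.494, 0.331, 0.0987]
ee_rot: [[0.926, 0.376, 0.009], [0.376, -0.927, 0.006], [0.011, -0.003, -1.0]]
wrist_force: [5.8, 1.2, 2.8]
gripper_width: 0.871
gripper_force: 30.0
```

apply_moves:
  moves:
    - [[-0.008,0,0.0035],0]
    - [[-0.008,0,0.004],0]
    - [[-0.007,0,0.005],0]
    - [[-0.006,0,0.005],0]
    - [[0,0,0],0]

```text
time_s: 13.08
tcp_pos: [0.4611, 0.3166, 0.0772]
ee_rot: [[0.927, 0.375, -0.005], [0.375, -0.927, -0.003], [-0.005, 0.001, -1.0]]
wrist_force: [-3.8, 1.5, 6.7]
gripper_width: 0.868
gripper_force: 30.0
```

```bash
cat > t.py <<'E'
from c import *
# tilt of held panel: fit in scene (and top) silhouettes, box pivoting about grasp axis
def tilt(names=("scene",),col=True):
    R=np.array(s["ee_rot"]); X=R[:,0];Y=-R[:,1];g0=np.array(s["tcp_pos"])-r.pinch_z*R[:,2]
    G=[]
    for n in names:
        p=ps.get(n) or imaging.capture(n)
        c=proj(p,g0+[0,0,-.02])[0]
        L=[o for o in models.cut_out(p,"good") if np.linalg.norm((np.array(o["extent"])*[640,480,640,480])[:2]+(np.array(o["extent"])*[640,480,640,480])[2:]/2-c)<45]
        if L: G.append((p,L[0]["region"].astype(np.float32)));print(n,L[0]["confidence"])
    def corners(v):
        th,L,dx,dy=v; z=np.array([0,0,1.]); n=np.cos(th)*X+np.sin(th)*z; u=-np.sin(th)*X+np.cos(th)*z
        g=g0+dx*X+dy*z
        return np.array([g+a*n+b*Y+k*u for a in(-.005,.005) for b in(-.038,.038) for k in(-L,.12-L)])
    def f(v):
        t=abs(v[2])*20+abs(v[3])*20+((v[1]-.092)/.004)**2*.02
        for p,m in G:
            k=np.zeros((480,640),np.uint8);h=cv2.convexHull((proj(p,corners(v))*16).astype(np.int32));cv2.fillConvexPoly(k,h,1,cv2.LINE_8,4)
            t+=((cv2.GaussianBlur(k.astype(np.float32),(0,0),1.2)-cv2.GaussianBlur(m,(0,0),1.2))**2).sum()/m.sum()
        return t
    for t0 in(.6,.8,1.0):
        b=minimize(f,[t0,.092,0,0],method="Nelder-Mead",options=dict(initial_simplex=[[t0,.092,0,0],[t0+.15,.092,0,0],[t0,.097,0,0],[t0,.092,.003,0],[t0,.092,0,.003]],maxiter=300))
        print("tilt",np.degrees(b.x[0]),b.x[1:],b.fun)
E
python3 - <<'E'
from t import *
print(s["wrist_force"]); tilt()
E
```

```text
13.1833 [0.4617 0.3169 0.0777] yaw y -67.98113555515437 0.8631931516395334
[-3.2465  2.0037  7.8414]
scene 0.63
tilt 44.37689897200685 [ 0.0957  0.0001 -0.    ] 0.10297021737084108
tilt 48.61924389783658 [ 0.0962  0.     -0.    ] 0.10105069462679872
tilt 57.49517039996779 [ 0.0954 -0.     -0.    ] 0.10426039940237716
```

apply_moves:
  moves:
    - [[0,0,-0.02],0]
    - [[0,0,-0.03],0]
    - [[0,0,-0.035],0]
    - [[0,0,-0.035],0]
    - [[0,0,-0.022],0]

```text
time_s: 13.65
tcp_pos: [0.4632, 0.3169, 0.2219]
ee_rot: [[0.927, 0.375, -0.002], [0.375, -0.927, -0.002], [-0.003, 0.001, -1.0]]
wrist_force: [0.7, 0.4, -1.0]
gripper_width: 0.871
gripper_force: 30.0
```

apply_moves:
  moves:
    - [[-0.008,0.02,0],0]
    - [[-0.0148,0.0369,0],0]
    - [[-0.0148,0.0369,0],0]
    - [[-0.0148,0.0369,0],0]
    - [[-0.0148,0.0369,0],0]

```text
time_s: 14.07
tcp_pos: [0.4616, 0.1345, 0.2181]
ee_rot: [[0.927, 0.375, -0.008], [0.375, -0.927, -0.004], [-0.008, 0.0, -1.0]]
wrist_force: [0.3, 0.3, -0.6]
gripper_width: 0.867
gripper_force: 30.0
```

apply_moves:
  moves:
    - [[-0.0148,0.0369,0],0]
    - [[-0.0148,0.0369,0],0]
    - [[-0.0148,0.0369,0],0]
    - [[-0.0148,0.0369,0],0]
    - [[-0.0148,0.0369,0],0]

```text
time_s: 14.48
tcp_pos: [0.4619, -0.0634, 0.2183]
ee_rot: [[0.927, 0.374, -0.008], [0.374, -0.927, -0.0], [-0.007, -0.003, -1.0]]
wrist_force: [1.3, -0.2, -0.9]
gripper_width: 0.867
gripper_force: 30.0
```

apply_moves:
  moves:
    - [[-0.0148,0.0369,0],0]
    - [[-0.0148,0.0369,0],0]
    - [[-0.0148,0.0369,0],0]
    - [[-0.0148,0.0369,0],0]
    - [[-0.0148,0.0369,0],0]

```text
time_s: 14.9
tcp_pos: [0.4628, -0.2612, 0.218]
ee_rot: [[0.927, 0.374, -0.007], [0.374, -0.927, 0.003], [-0.006, -0.006, -1.0]]
wrist_force: [1.6, 0.4, -0.5]
gripper_width: 0.865
gripper_force: 30.0
```

apply_moves:
  moves:
    - [[-0.0148,0.0369,0],0]
    - [[-0.007,0.0169,0],0]
    - [[0,0,0],0]

```text
time_s: 15.15
tcp_pos: [0.463, -0.3205, 0.2171]
ee_rot: [[0.929, 0.37, -0.008], [0.37, -0.929, 0.003], [-0.006, -0.006, -1.0]]
wrist_force: [1.3, 0.4, -1.1]
gripper_width: 0.867
gripper_force: 30.0
```

apply_moves:
  moves:
    - [[0,0,0],6]
    - [[0,0,0],7]
    - [[0,0,0],7]
    - [[0,0,0],7]
    - [[0,0,0],7]

```text
time_s: 15.57
tcp_pos: [0.4637, -0.3164, 0.2183]
ee_rot: [[0.977, -0.214, -0.006], [-0.214, -0.977, 0.004], [-0.007, -0.002, -1.0]]
wrist_force: [0.6, 0.4, -0.3]
gripper_width: 0.867
gripper_force: 30.0
```

apply_moves:
  moves:
    - [[0,0,0],7]
    - [[0,0,0],7]
    - [[0,0,0],6]
    - [[0,0,0],0]
    - [[0,0,0],0]

```text
time_s: 15.98
tcp_pos: [0.4645, -0.3169, 0.219]
ee_rot: [[0.85, -0.527, -0.004], [-0.527, -0.85, 0.002], [-0.005, 0.0, -1.0]]
wrist_force: [-0.1, -0.1, -0.6]
gripper_width: 0.862
gripper_force: 30.0
```

```bash
python3 - <<'E'
from t import *
to([.4625,-.319,.22],-122)
tilt()
cv2.imwrite("pics/f1.png",np.hstack([cv2.resize(ps["scene"]["frame"][40:240,160:420],(780,600))]))
E
```

```text
16.0833 [ 0.465  -0.3175  0.2197] yaw y -121.84609085158483 0.8629403770011546
shift [-0.0013  0.0027 -0.0003] turn 0.1539091484151669
scene 0.67
tilt 45.33566711800204 [ 0.0975 -0.     -0.001 ] 0.8697154243051608
tilt 45.57941335732968 [0.0965 0.0003 0.    ] 0.8378372353304958
tilt 45.48888368119152 [0.0957 0.001  0.    ] 0.842156469133784
```

View pics/f1.png

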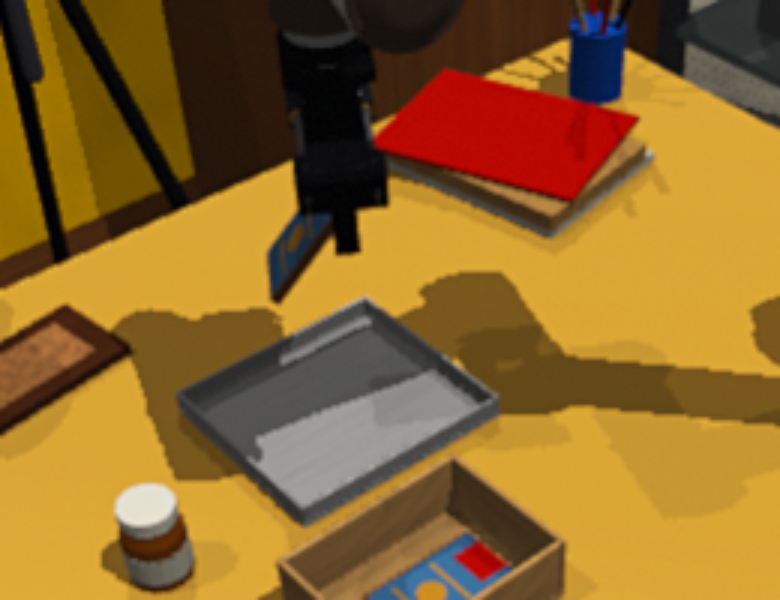

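```bash
python3 - <<'E'
from c import *
p=ps["scene"]; X=R[:,0];Y=-R[:,1];z=np.array([0,0,1.])
g=np.array([.4640,-.3180,.219])+[0,0,r.pinch_z]
for d in(25,30,35,40,45,50,55):
    t=np.radians(d); n=np.cos(t)*X+np.sin(t)*z; u=-np.sin(t)*X+np.cos(t)*z
    # near-end edges: back face and front face, at bottom & at 50 mm up
    q=proj(p,[g+a*n+b*Y+k*u for b in(.038,-.038) for a,k in((-.005,-.092),(-.005,-.03),(.005,-.092),(.005,-.03))])
    print(d,((q-[160,40])*3).round(0).astype(int).tolist())
# edge profile: bottom silhouette in the crop
f=p["frame"][40:240,160:420]
m=cv2.cvtColor(f,cv2.COLOR_BGR2HSV)
tb=((m[...,0]<18)|(m[...,0]>90)|(m[...,2]<90))
for v in range(76,104,3):
    print(v*3,(np.where(tb[v,80:118])[0]+80)[[0,-1]]*3 if tb[v,80:118].any() else None)
E
```

```text
16.2333 [ 0.4655 -0.318   0.2203] yaw y -121.92435011482688 0.8647023619291943
25 [[315, 313], [338, 258], [305, 310], [328, 255], [310, 264], [332, 210], [300, 261], [322, 207]]
30 [[307, 311], [335, 258], [297, 307], [325, 254], [302, 262], [329, 209], [292, 258], [319, 205]]
35 [[299, 308], [333, 257], [289, 304], [323, 253], [294, 259], [326, 209], [285, 255], [317, 204]]
40 [[291, 305], [330, 256], [281, 300], [320, 251], [286, 256], [324, 208], [277, 251], [315, 202]]
45 [[283, 301], [327, 255], [274, 295], [318, 249], [279, 252], [321, 206], [271, 246], [313, 200]]
50 [[276, 296], [325, 254], [268, 290], [316, 247], [272, 247], [319, 205], [264, 241], [311, 199]]
55 [[269, 291], [322, 252], [262, 284], [315, 245], [266, 242], [316, 204], [258, 235], [309, 196]]
228 [282 351]
237 [276 351]
246 [270 351]
255 [267 309]
264 [267 303]
273 [267 294]
282 [267 288]
291 [270 282]
300 [276 276]
309 [339 351]
```

```bash
python3 - <<'E'
from c import *
p=imaging.capture("wrist"); X=R[:,0];Y=-R[:,1];z=np.array([0,0,1.])
g=np.array(s["tcp_pos"])-r.pinch_z*R[:,2]
im=p["frame"].copy()
for d,c in((40,(0,0,255)),(45,(0,255,255)),(50,(0,255,0))):
    t=np.radians(d); n=np.cos(t)*X+np.sin(t)*z; u=-np.sin(t)*X+np.cos(t)*z
    q=proj(p,[g+.005*n+b*Y+k*u for b,k in((.038,-.092),(-.038,-.092),(-.038,.028),(.038,.028))])
    print(d,q.round(0).tolist())
    cv2.polylines(im,[q.astype(np.int32)],True,c,1)
cv2.imwrite("pics/w9.png",im)
E
```

```text
16.3333 [ 0.4656 -0.3182  0.2205] yaw y -121.95492936767393 0.8711661547265561
40 [[254.0, 169.0], [377.0, 169.0], [404.0, 373.0], [226.0, 373.0]]
45 [[252.0, 160.0], [379.0, 160.0], [403.0, 375.0], [228.0, 375.0]]
50 [[250.0, 152.0], [381.0, 152.0], [402.0, 376.0], [229.0, 376.0]]
```

View pics/w9.png

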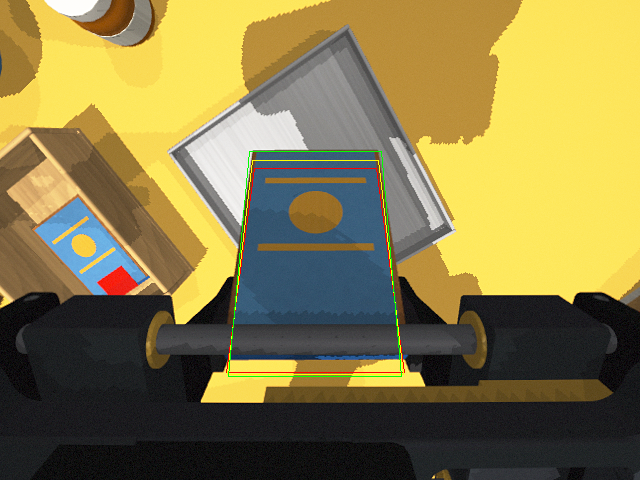

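The wrist view shows the lower edge at row 150 and the top edge at row 360. That fits a tilt of about 45° with the top edge level, held over the tray's middle. A small centring nudge, a settle, then I hand in.

apply_moves:
  moves:
    - [[-0.004,0,0],0]
    - [[0,0,0],0]
    - [[0,0,0],0]
    - [[0,0,0],0]
    - [[0,0,0],0]

```text
time_s: 16.8
tcp_pos: [0.4624, -0.3162, 0.2206]
ee_rot: [[0.848, -0.53, 0.0], [-0.53, -0.848, -0.0], [0.0, -0.0, -1.0]]
wrist_force: [-0.3, 0.3, -1.3]
gripper_width: 0.864
gripper_force: 30.0
```

apply_moves:
  moves:
    - [[0,0,0],0]
    - [[0,0,0],0]
    - [[0,0,0],0]
    - [[0,0,0],0]
    - [[0,0,0],0]

```text
time_s: 17.22
tcp_pos: [0.4623, -0.3162, 0.2205]
ee_rot: [[0.848, -0.53, -0.0], [-0.53, -0.848, 0.0], [-0.0, 0.0, -1.0]]
wrist_force: [-0.3, -0.1, -0.1]
gripper_width: 0.864
gripper_force: 30.0
```

```bash
python3 -c "
from station import r
s=r.sense();print(s['tcp_pos'],s['joint_velocities'],s['gripper_force'])
print(r.finish_job())"
```

```text
[ 0.46234541 -0.31616015  0.22050668] [-0.11132235  0.02458158 -0.04258063 -0.0822431   0.1210988  -0.09619651] 29.999631999526173
the job is handed in; nothing more can be done
None
```

I handed the job in at about 17 s: the reject panel lies released in the crate, and the good panel is held still over the middle of the tray, painted face up, tipped about 45° (my estimate from the camera views), lower edge roughly 14 cm above the tray.

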